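Hone a scraper through the guard window

TASK

Raise the clear lid of the honing machine to about 80 degrees from closed (nearly upright, it stays where it is left) and let go of it. Then take the flat-handled scraper out of the wooden rack, pass its blade straight down through the window in the machine's guard plate, and press it gently onto the sprung honing pad below so that the pad gives by roughly half its travel without being driven down to its stop. Finish while still holding the scraper there, gripped and upright, and leave the round-handled tool and everything else on the bench alone.

Things in the scene. Friction and masses are not known exactly. Their poses are not given: they have to be found in the camera images.
- machine: Fixed bench honing machine: green housing, 170 x 170 mm and 100 mm high, round motor (72 mm across) sticking out 90 mm at its far side. Position and yaw vary. Origin: on the bench under its middle (housing -80 to +90 mm in its x, +-85 in y); -x is its front, z up. Its top is a level steel guard plate 16 mm thick, upper face 100 mm above the bench; hollow below.
- slot (a point): Centre of the guard window's mouth, on the plate's upper face, 40 mm in front (machine -x) of the machine's origin and 100 mm above the bench. A slot 8 mm (machine x) by 36 mm (machine y) through the 16 mm plate, 2 mm larger than the blade each way, with a 4 mm, 45 degree bevel round its mouth. Axes as the machine's. The closed lid covers it.
- lid (a joint): Lid angle in rad: 0 closed and level, growing as its front edge rises, stop at 2.0. Starts at 0 to 0.2. Wanted: about 1.40 (80 degrees; 72 to 88 is good). Stiff friction hinge (0.5 N m; lid 0.25 kg; about 4 N at the bar): it stays where it is left.
- lid_hinge (a point): Middle of the lid's hinge line, which runs along the machine's y, 83 mm behind (machine +x) the machine's origin and 105 mm above the bench. Lid: clear panel in an aluminium frame, 155 mm from hinge to front edge, 150 mm wide, 8 mm thick. Axes as the machine's.
- lid_bar (a point): Middle of the lid's lifting bar: round steel, 10 mm thick, 100 mm long along machine y, in the lid's plane 200 mm from the hinge line, 45 mm beyond the lid's front edge on two thin arms at its ends. Closed: 105 mm above the bench, 37 mm in front of the housing, free air around it; pinch it from above. It turns between upright fingers as the lid rises. Raised: above the lid's edge.
- pad (a joint): How far the honing pad is pressed down, in m: 0 at rest, stop at 0.015. A level black rubber plate 60 x 60 mm under the window; at rest its face is 45 mm below the window's mouth. Spring: about 1.5 N to start it, then 0.6 N per mm (about 5 N at 6 mm). Wanted: roughly 0.007 (0.0025 to 0.012 is good), never beyond 0.0135.
- rack: Fixed light wooden tool rack, 80 (x) x 180 (y) x 60 mm high, with two upright pockets 9 x 37 mm, 45 mm deep, 42 mm either side of its middle along its y: one holds the scraper, the other the round-handled tool, either way round. Origin: middle of the underside. Machine and rack may change sides of the bench.
- scraper: Flat-handled scraper, 141 mm tall, 0.08 to 0.17 kg, upright in the rack. Origin: middle of the blade's lower end, 15 mm above the bench at the start; z up along it. Blade 6 mm (x) by 34 mm (y), 0 to 70 mm (lowest 4 mm: 4 x 31 mm); collar 18 x 36 mm at 68 to 74 mm; dark wood flat-sided handle 22 mm (x) by 34 mm (y) at 73 to 141 mm. A half turn about z changes nothing.
- roundtool: Bystander: a tool with the same blade and a round turned handle 34 mm across, 147 mm tall, in the rack's other pocket. Leave it. Origin: middle of the blade's lower end.
- tin: Bystander: low round polish tin, 70 mm across and 28 mm high, near the middle of the bench. Origin: middle of the underside.
- sole: Bystander: black rubber shoe sole lying flat at the left side of the bench as the robot sees it, about 283 mm long (its y), 90 mm wide, 8 mm thick with an 18 mm heel. Origin: underside, near the middle.
- hammer: Bystander: hammer lying flat at the robot's right side of the bench. Origin: underside.
There are look-alikes about, which are no part of the job. What is shaped like the scraper but green or orange is not meant.

How it is judged:
On the way, in this order (a step that is already met when the one before it is completed fails the run):
1. the lid stands at about 80 degrees (72 to 88), still and let go (gripper at least 60 mm from its bar) (value of joint lid between 1.257 and 1.536 rad and distance between the grasp point and lid_bar above 0.06 m and velocity of joint lid between -0.05 and 0.05 rad/s), for 0.3 s.
2. the scraper's blade has passed 10 mm down into the guard window (z of scraper in the frame of slot below -0.01 m and horizontal distance between scraper and slot below 0.005 m), for 0.1 s.
At the end, for the whole second after the job is handed in: The lid stands at 72 to 88 degrees; the scraper's blade is through the guard window (lower end more than 45 mm below its mouth, within 5 mm of its centre line), upright within 7 degrees, still, and gripped by the fingers (over 2 N), pressing the pad down by 2.5 to 12 mm (value of joint lid between 1.257 and 1.536 rad and z of scraper in the frame of slot below -0.045 m and horizontal distance between scraper and slot below 0.005 m and angle between scraper's own z axis and vertical below 0.12 rad and value of joint pad between 0.0025 and 0.012 m and contact force between the fingers and scraper above 2 N and linear speed of scraper below 0.02 m/s); the arm keeps its last pose, push and grip.
It fails at once if the honing pad is driven down to its stop (beyond 13.5 mm) (value of joint pad above 0.0135 m).
It fails at once if the round-handled tool is moved by more than 20 mm (distance of roundtool from where it was at the start of the episode above 0.02 m).
It fails at once if the tin is moved by more than 30 mm (distance of tin from where it was at the start of the episode above 0.03 m).
It fails at once if the sole is moved by more than 30 mm (distance of sole from where it was at the start of the episode above 0.03 m).
It fails at once if the hammer is moved by more than 30 mm (distance of hammer from where it was at the start of the episode above 0.03 m).
It also fails if it takes over 72 s, if anything falls off the work surface, if the arm or the gripper's body presses on something with over 40 N, if the wrist force passes 120 N, or if a joint passes its speed limit or range.

ROBOT

A 6-joint arm with a two-finger parallel gripper is mounted at the origin on the work surface. World frame = base frame: x ahead of the robot, y to its left, z up, the work surface at z = 0. Lengths are in m, angles in rad, forces in N, time in s.
With the tool pointing down it reaches from about 0.375 to 0.9 m from the base axis. Payload 3.1 kg.
Tool frame: the origin (TCP) lies at the very end of the fingers, on their centre line; the grasp point (between the pads) lies 19 mm behind it; z points along the fingers, y is the line along which they close (so a half turn about z gives the same grasp; the last joint's range is limited). The gripper opens to 85 mm and grips with 20 to 120 N. Pads are 22 mm wide; open, the fingers measure 114 mm over their backs; the gripper's body (76 mm by 85 mm) begins 54 mm behind the grasp point. The pads swing forward as they close: fully open they stand 13 mm farther back than shut.
Start: joints at [-1.292, 0.527, 1.433, -0, 1.181, -0.178], TCP at [0.276, -0.561, 0.195] pointing down, gripper open.
Joint ranges: [-3.08, 3.08], [-0.75, 2.2], [0.22, 2.44], [-1.43, 4.57], [0, 2.65], [-2.85, 2.85]. Speed limits (rad/s): [2.79, 2.79, 3.14, 3.14, 3.14, 3.14].

INTERFACE

Orientations are given as a unit quaternion [x, y, z, w].
In Python, from station import sense, snapshot, camera_params, sign_off gives the robot as it stands.
- The arm moves only by the shell command python3 -m handwheel 'ROWS' [OPENING] [FORCE]. ROWS is JSON, a list that holds one entry, the list of rows, each a list of 4 numbers: the shift along the tool's x, y, z in units of 25 mm (1.0 is 25 mm), then the turn about the tool's z in units of 6 degrees (1.0 is 6 degrees). A call has 1 to 20 rows; each row shifts and turns the commanded pose from where the row before left it, along the tool's axes as they then stand; what a row does not reach is not made up. A row lasts 1/8 s, in which the tool goes at most 62.5 mm and 10.7 degrees, less where a joint would pass 70% of its speed; a pose out of reach is approached as far as the arm can. A call is refused whole if a number of a shift passes 1 or a number of a turn 1, either way. A call with a gripper value outside its range is refused whole. OPENING is the finger opening in mm, from 0 to 85.4, set as the call begins (- or left out, the last holds). The fingers move at their own pace and stop on an object; FORCE is the grip in N (left out, the last holds). Time passes only in rows, so rows that do not move let the fingers close. It gives the time, the measured TCP pose, the force, the opening and the grip force at its end, in the units of the state.
- sense(): the state, without advancing time (a new reading comes with each control period).
- snapshot(name): name is "scene" or "top" or "wrist"; returns (picture, depth): 384x512x3 uint8, red, green, blue; 384x512 float32, m along the optical axis (not along the pixel's ray), 0 where there is no reading.
- camera_params(name): a dict with "mtx" (3x3 intrinsics, pixels), "extrinsics" (4x4, takes a point from camera to world coordinates); the wrist camera has in their place "hand_eye" (4x4, takes a point from camera to tool coordinates, whose origin is the TCP and whose axes are the flange's). Camera axes: x right, y up, looking along -z (the intrinsics and any distortion apply to the point x, -y, -z); pixel columns grow to the right and rows downward; lengths in m; the calibration is good to about 2 mm. The wrist camera is an equidistant fisheye: a pixel r from the principal point sees the ray r / f radians off the axis. A picture is of the moment at which its call begins: read the wrist's pose just before it. camera_params takes no time and is no camera call.
- sign_off(): hands the job in; it is judged then, once.
The state is a dict: "t": time; "q": joint angles; "qd": joint speeds; "tau": joint torques, N m; "tcp_pos": TCP position; "tool_rot": TCP orientation; "force": force on the tool from outside, world axes, zero at the start; "ft_torque": the same for the moment, N m; "finger_gap": opening from 0.0 (shut) to 1.0 (fully open); "gripper_force": force on a finger pad.
Only numpy, scipy, OpenCV 4.12 (cv2) and the standard library are available. Lean on these libraries where they do the work, as an engineer would, in place of code of your own. Each camera call takes 0.05 s, during which the arm holds its last target. There are 200 camera calls.

## Working session

There is one attempt and no reset: what is moved stays moved. The work goes in short steps, Python scripts to look and compute and a shell command to move; the robot and the scene stay as the last step left them, time stands still between calls to the robot, and variables do not carry over. Pictures are saved under pics/ and viewed, at most 10 in all, crops included, and the job is handed in when it is done.

```bash
mkdir -p pics; ls; cat > h.py <<'E'
import numpy as np, cv2
from station import sense, snapshot, camera_params, sign_off
def grab(n,tag):
    p,d=snapshot(n); np.savez(f'{tag}.npz',p=p,d=d); cv2.imwrite(f'pics/{tag}.png',p[:,:,::-1]); return p,d
def cloud(d,n):
    c=camera_params(n); K=np.array(c['mtx']); E=np.array(c['extrinsics'])
    v,u=np.mgrid[:d.shape[0],:d.shape[1]]
    P=np.stack([(u-K[0,2])/K[0,0]*d,-(v-K[1,2])/K[1,1]*d,-d],-1)
    W=P@E[:3,:3].T+E[:3,3]; W[d<=0]=np.nan; return W
E
python3 - <<'E'
from h import *
for n in('top','scene'):
    grab(n,n+'0'); print(n,camera_params(n))
s=sense(); print(s)
a=[cv2.imread(f'pics/{n}0.png') for n in('top','scene')]
cv2.imwrite('pics/both.png',cv2.resize(np.vstack(a),None,fx=.78,fy=.78))
E
```

```text
pics
top {'mtx': array([[463.49896574,   0.        , 249.36625613],
       [  0.        , 463.49896574, 199.48895854],
       [  0.        ,   0.        ,   1.        ]]), 'extrinsics': array([[-0.02171033,  0.99008731, -0.13876523,  0.31963258],
       [-0.9997163 , -0.02285929, -0.00669128, -0.02344704],
       [-0.00979702,  0.13858059,  0.9903027 ,  1.62455048],
       [ 0.        ,  0.        ,  0.        ,  1.        ]])}
scene {'mtx': array([[371.87094198,   0.        , 250.10006864],
       [  0.        , 371.87094198, 189.54753646],
       [  0.        ,   0.        ,   1.        ]]), 'extrinsics': array([[-0.47663943, -0.55934993,  0.67819061,  1.34964152],
       [ 0.87883617, -0.3220429 ,  0.35204453,  0.41014416],
       [ 0.02149039,  0.76381675,  0.6450753 ,  0.84896765],
       [ 0.        ,  0.        ,  0.        ,  1.        ]])}
{'t': 0.1, 'q': array([-1.29250630e+00,  5.28402286e-01,  1.43375661e+00, -6.50394050e-06,
        1.18142917e+00, -1.78499612e-01]), 'qd': array([-0.00050424, -0.00193719, -0.00278791,  0.0015109 ,  0.00020272,
       -0.00138928]), 'tau': array([-5.01298873e-04, -4.43306851e+01, -1.78585571e+01, -2.36435808e-04,
        3.91447407e-03,  4.99557345e-06]), 'tcp_pos': array([ 0.27549379, -0.56021097,  0.19441928]), 'tool_rot': array([ 9.74030320e-01,  2.26415414e-01, -5.27635730e-05, -9.96312237e-04]), 'force': array([-0.28296258,  0.63955462,  0.56036039]), 'ft_torque': array([ 0.01547288, -0.0004352 ,  0.04785409]), 'gripper_force': 0.0, 'finger_gap': 0.9992347022928707}
```

View pics/both.png

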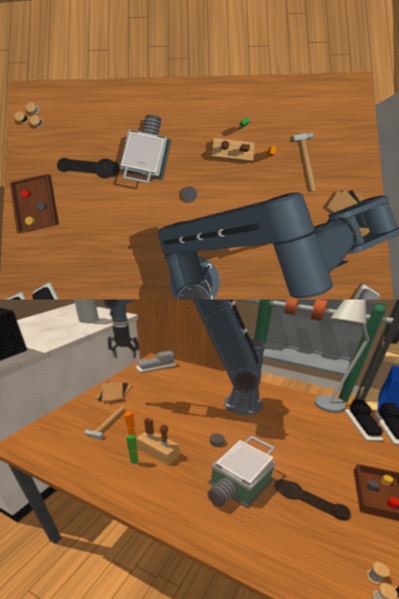

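View pics/top0.png

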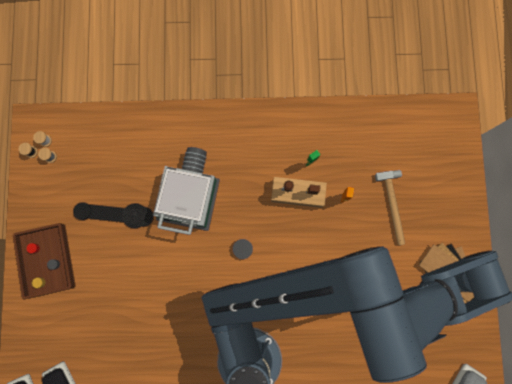

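The top view shows the machine at (185,195) with its lid bar at (175,230), the tin at (241,249) and the rack at (299,191). There are four scraper-like candidates: rack tools at (288,186) and (314,189), green at (313,156) and orange at (349,193). The green and orange ones are look-alikes. Next I'll enlarge the rack and measure.

```bash
python3 - <<'E'
from h import *
T=np.load('top0.npz');S=np.load('scene0.npz')
a=cv2.resize(T['p'][140:225,255:370],(690,510),interpolation=cv2.INTER_CUBIC)
b=cv2.resize(S['p'][130:220,140:260],(690,518)[:2],interpolation=cv2.INTER_CUBIC)
c=np.hstack([cv2.resize(a,(400,296)),cv2.resize(b,(400,296))])
m=cv2.resize(T['p'][140:245,140:225],(400,494)[:2],interpolation=cv2.INTER_CUBIC)
cv2.imwrite('pics/crop1.png',np.vstack([c,np.hstack([cv2.resize(m,(245,300)),np.zeros((300,555,3),np.uint8)])])[:,:,::-1])
for n,D in(('top',T),('scene',S)):
    W=cloud(D['d'],n); np.save(n+'W.npy',W)
    x,y,z=W[...,0],W[...,1],W[...,2]
    for nm,m in (('table',(abs(z)<.03)&(x>.3)&(x<.9)&(abs(y)<.5)),
      ('rack',(abs(z-.06)<.008)&(x>.45)&(x<.8)&(y<0)&(y>-.3)),
      ('handles',(z>.12)&(z<.18)&(x>.45)&(x<.8)&(y<.0)&(y>-.35)),
      ('plate',(z>.085)&(z<.14)&(x>.4)&(x<.8)&(y>0.02)&(y<.5))):
        k=m.astype(np.uint8); N,L,st,_=cv2.connectedComponentsWithStats(k)
        for i in range(1,N):
            if st[i,4]<15: continue
            p=W[L==i]; 
            if nm=='table' and st[i,4]<2000: continue
            r=cv2.minAreaRect((p[:,:2]*1000).astype(np.float32))
            print(n,nm,st[i],p.mean(0).round(4),p[:,2].min().round(3),np.median(p[:,2]).round(4),p[:,2].max().round(3),np.round(r[0],1),np.round(r[1],1),round(r[2],1),D['p'][L==i].mean(0).round())
E
```

```text
top table [  104   100   288   174 40319] [ 0.603  -0.0021  0.0013] -0.016 0.001 0.03 [600.  -0.] [ 600. 1000.] 0.0 [156. 100.  52.]
top rack [272 177  55  29 993] [ 0.5615 -0.1801  0.0606] 0.052 0.0606 0.068 [ 564.3 -182.7] [180.4  81.1] 82.3 [169. 129.  82.]
top handles [309 150  12  11  80] [ 0.6694 -0.2285  0.1396] 0.124 0.1409 0.149 [ 670.8 -228.8] [22.4 35.2] 33.0 [ 50. 128.  58.]
top handles [284 180  10  11  87] [ 0.5679 -0.1397  0.1587] 0.143 0.1602 0.17 [ 570.2 -140.3] [29.7 32.4] 89.4 [88. 57. 37.]
top handles [308 184  13  10  93] [ 0.5565 -0.2223  0.152 ] 0.121 0.1555 0.165 [ 558.2 -223.8] [34.3 23.4] 80.6 [89. 57. 36.]
top handles [345 187   9  12  86] [ 0.5436 -0.3376  0.1386] 0.121 0.1398 0.149 [ 545.7 -339.7] [22.9 36.1] 76.8 [190. 108.  14.]
top plate [ 154  147   61   88 2873] [0.5503 0.2021 0.1156] 0.085 0.1167 0.14 [575.5 200.2] [171.5 296.2] 77.1 [169. 164. 158.]
scene table [   60   135   361   248 38473] [0.6799 0.0808 0.0008] -0.006 0.0001 0.03 [600.   0.] [999.9 599.9] 90.0 [171. 103.  48.]
scene rack [175 170  56  30 761] [ 0.5748 -0.1711  0.0596] 0.052 0.0598 0.068 [ 565.7 -181.1] [185.3  84.3] 82.2 [180. 132.  80.]
scene rack [166 195  11   3  30] [ 0.6726 -0.2251  0.0578] 0.053 0.0573 0.067 [ 673.7 -226.1] [ 8.  32.4] 35.4 [74. 92. 34.]
scene handles [160 143  12  12  88] [ 0.5503 -0.3329  0.134 ] 0.12 0.1359 0.144 [ 546.9 -336.3] [22.2 37.5] 80.1 [190.  89.   4.]
scene handles [185 151  12  16 135] [ 0.565  -0.2176  0.143 ] 0.12 0.1469 0.16 [ 561.  -220.2] [35.9 24.8] 77.6 [94. 53. 26.]
scene handles [205 160  11  14 118] [ 0.5779 -0.1342  0.1493] 0.122 0.1516 0.165 [ 575.  -136.5] [26.3 32. ] 34.7 [99. 57. 28.]
scene handles [162 174  13  10 104] [ 0.677  -0.2244  0.135 ] 0.121 0.137 0.144 [ 673.9 -226.6] [23.7 35.1] 37.2 [ 61. 113.  41.]
scene plate [ 272  175   81   73 3144] [0.5673 0.2131 0.1131] 0.085 0.1144 0.14 [574.9 202.2] [171.8 297.7] 76.5 [185. 172. 160.]
```

View pics/crop1.png

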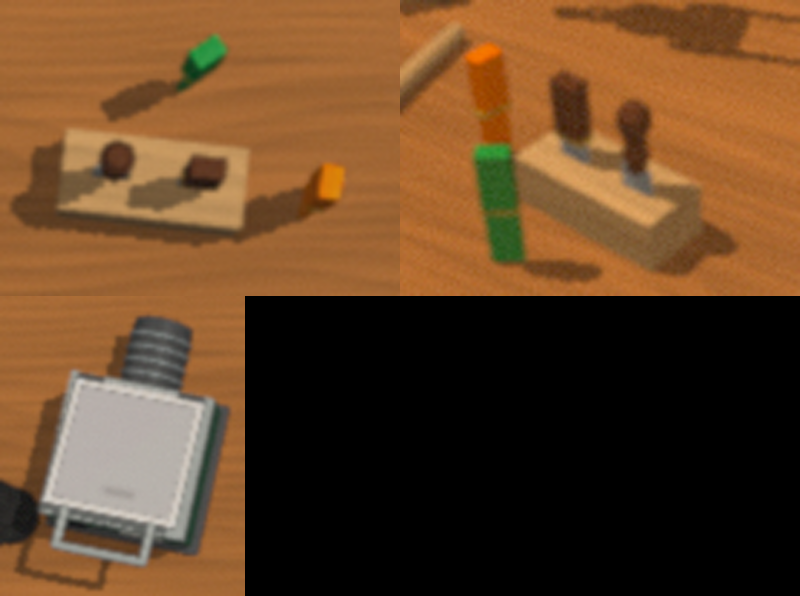

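The crop confirms it: the left tool at (288,186) has a round knob. The one at (314,189) is dark wood, flat-sided and rectangular, and it stands in the rack, so it is the scraper. Next I'll find the machine frame and the lid angle.

```bash
cat > fit.py <<'E'
from h import *
for n in('top','scene'):
    W=np.load(n+'W.npy'); P=np.load(n+'0.npz')['p']
    x,y,z=W[...,0],W[...,1],W[...,2]
    # motor / lid edges in frame rotated by yaw
    m=(x>.4)&(x<.8)&(y>.05)&(y<.4)&(z>.03)
    lid=(x>.4)&(x<.8)&(y>.05)&(y<.35)&(z>.09)&(z<.15)
    k,L,st,_=cv2.connectedComponentsWithStats(lid.astype(np.uint8)); i=1+st[1:,4].argmax(); p=W[L==i]
    h=p[(p[:,0]>.5)&(p[:,0]<.62)]
    A=np.c_[h[:,:2],np.ones(len(h))]; w=np.ones(len(h),bool)
    for _ in range(5):
        c=np.linalg.lstsq(A[w],h[w,2],rcond=None)[0]; w=abs(A@c-h[:,2])<.004
    print(n,'plane',c.round(4),'angle',np.arctan(np.hypot(*c[:2])).round(3),'downhill dir yaw',np.degrees(np.arctan2(-c[1],-c[0])).round(1),w.mean())
    on=abs(np.c_[p[:,:2],np.ones(len(p))]@c-p[:,2])<.006; q=p[on]
    r=cv2.minAreaRect((q[:,:2]*1000).astype(np.float32)); print('lid+bar rect',r)
    for yaw in(-11,-12,-13,-14,-15):
        a=np.radians(yaw); R=np.array([[np.cos(a),np.sin(a)],[-np.sin(a),np.cos(a)]])
        u=q[:,:2]@R.T*1000; body=u[u[:,0]>u[:,0].min()+70]
        print(yaw,'x',np.percentile(u[:,0],[.3,1,99,99.7]).round(1),'y lid',np.percentile(body[:,1],[1,3,97,99]).round(1))
    a=np.radians(-13);u=q[:,:2]@np.array([[np.cos(a),np.sin(a)],[-np.sin(a),np.cos(a)]]).T*1000
    print(np.histogram(u[:,0],bins=np.arange(u[:,0].min(),u[:,0].max()+6,6)))
    b=u[:,0]<u[:,0].min()+10; print('bar',q[b].mean(0),q[b][:,2].std())
E
python3 fit.py
```

```text
top plane [-0.1221  0.0339  0.1791] angle 0.126 downhill dir yaw -15.5 0.6870600974553329
lid+bar rect ((532.6912841796875, 207.77005004882812), (167.84909057617188, 209.0706024169922), 77.47493743896484)
-11 x [379.  380.9 584.4 586.8] y lid [230.9 233.9 377.6 381.1]
-12 x [373.7 375.3 579.2 581.1] y lid [239.9 243.  386.7 389.7]
-13 x [368.2 369.7 573.4 575.3] y lid [248.9 252.2 395.5 398.5]
-14 x [362.4 364.1 568.  569.6] y lid [257.7 261.2 404.5 407.2]
-15 x [356.2 358.3 562.2 564.7] y lid [265.8 269.7 413.2 416.1]
(array([48, 38, 10, 10,  7, 12,  8, 12, 65, 80, 70, 74, 78, 77, 75, 82, 79,
       76, 75, 72, 79, 74, 74, 77, 74, 77, 69, 77, 74, 74, 72, 71, 79, 68,
       36]), array([367.56059074, 373.56059074, 379.56059074, 385.56059074,
       391.56059074, 397.56059074, 403.56059074, 409.56059074,
       415.56059074, 421.56059074, 427.56059074, 433.56059074,
       439.56059074, 445.56059074, 451.56059074, 457.56059074,
       463.56059074, 469.56059074, 475.56059074, 481.56059074,
       487.56059074, 493.56059074, 499.56059074, 505.56059074,
       511.56059074, 517.56059074
[... 897 characters left out ...]
0,  81,  93,  94,  86,  96,  81, 100,  98,  27]), array([365.86447755, 371.86447755, 377.86447755, 383.86447755,
       389.86447755, 395.86447755, 401.86447755, 407.86447755,
       413.86447755, 419.86447755, 425.86447755, 431.86447755,
       437.86447755, 443.86447755, 449.86447755, 455.86447755,
       461.86447755, 467.86447755, 473.86447755, 479.86447755,
       485.86447755, 491.86447755, 497.86447755, 503.86447755,
       509.86447755, 515.86447755, 521.86447755, 527.86447755,
       533.86447755, 539.86447755, 545.86447755, 551.86447755,
       557.86447755, 563.86447755, 569.86447755, 575.86447755,
       581.86447755]))
bar [0.43785108 0.23846837 0.13533484] 0.0023040204679953477
```

Lid angle is about 0.13 rad, the bar is at about (0.437,0.233,0.130) and machine yaw is about -13°. I'll turn the tool and rise first.

```bash
cat > go.py <<'E'
import sys; from h import *
from scipy.spatial.transform import Rotation as Ro
s=sense(); R=Ro.from_quat(s['tool_rot']).as_matrix(); p=np.array(s['tcp_pos'])
t=np.array([float(v) for v in sys.argv[1:4]]); print('yaw of tool y',np.degrees(np.arctan2(R[1,1],R[0,1])).round(2),'t',s['t'],'F',s['force'].round(1),'pos',p.round(4))
print('shift units',(R.T@(t-p)/.025).round(2))
E
python3 -m handwheel '[[[0,0,-0.3,-0.94],[0,0,-0.3,-0.94],[0,0,-0.3,-0.94],[0,0,-0.3,-0.94],[0,0,-0.3,-0.94],[0,0,-0.3,-0.94],[0,0,-0.3,-0.94],[0,0,-0.3,-0.94],[0,0,-0.3,-0.94],[0,0,0,0]]]'; python3 go.py .437 .233 .25
```

```text
t: 1.35
tcp_pos: [0.2757, -0.561, 0.2629]
tool_rot: [0.783, 0.622, -0.0, 0.0]
force: [-0.4, 0.3, 0.2]
finger_gap: 1.0
gripper_force: 0.0
yaw of tool y -13.13 t 1.35 F [-0.4  0.3  0.2] pos [ 0.2757 -0.561   0.2629]
shift units [32.39 -0.93  0.51]
```

```bash
python3 -m handwheel '[[[1,0.2,0,0],[1,0.2,0,0],[1,0.2,0,0],[1,0.2,0,0],[1,0.2,0,0],[1,0.2,0,0],[1,0.2,0,0],[1,0.2,0,0],[1,0.2,0,0],[1,0.2,0,0],[1,0,0,0],[1,0,0,0],[1,0,0,0],[1,0,0,0],[1,0,0,0],[1,0,0,0]]]' 40 40 && python3 -m handwheel '[[[1,-0.2,0,0],[1,-0.2,0,0],[1,-0.2,0,0],[1,-0.2,0,0],[1,-0.2,0,0],[1,-0.2,0,0],[1,-0.2,0,0],[1,-0.2,0,0],[1,-0.2,0,0],[1,-0.2,0,0],[1,-0.2,0,0],[1,-0.2,0,0],[1,-0.2,0,0],[1,-0.2,0,0],[1,0,0,0],[1,0,0,0],[0,0,0,0]]]' ; python3 go.py .437 .233 .115; python3 - <<'E'
from h import *
grab('wrist','w1'); c=camera_params('wrist'); print(c)
E
```

```text
t: 3.35
tcp_pos: [0.415, -0.1809, 0.2629]
tool_rot: [0.783, 0.622, 0.0, 0.0]
force: [0.3, -0.6, 0.0]
finger_gap: 0.467
gripper_force: 0.0
t: 5.48
tcp_pos: [0.4368, 0.2245, 0.2629]
tool_rot: [0.782, 0.623, 0.0, 0.0]
force: [-0.5, 0.7, 0.3]
finger_gap: 0.466
gripper_force: 0.0
yaw of tool y -12.91 t 5.475 F [-0.5  0.7  0.3] pos [0.4368 0.2245 0.2629]
shift units [ 0.33 -0.07  5.91]
{'mtx': array([[297.31863964,   0.        , 256.27137667],
       [  0.        , 297.31863964, 193.86008493],
       [  0.        ,   0.        ,   1.        ]]), 'hand_eye': array([[ 3.09736741e-05,  9.54928620e-01,  2.96835528e-01,
         7.57741805e-02],
       [ 9.99999930e-01,  8.08974600e-05, -3.64595749e-04,
        -1.13619714e-03],
       [-3.72176156e-04,  2.96835518e-01, -9.54928550e-01,
        -1.79285406e-01],
       [ 0.00000000e+00,  0.00000000e+00,  0.00000000e+00,
         1.00000000e+00]])}
```

View pics/w1.png

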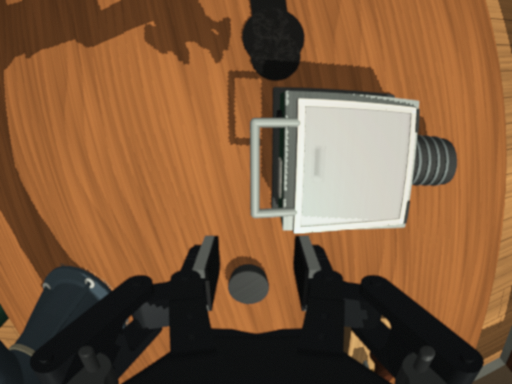

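The wrist view shows the lid bar centred at (256,166), between the fingers at column 256. The slot shows through the lid at (319,160). I'll descend and pinch.

```bash
python3 -m handwheel '[[[0.33,-0.07,1,0],[0,0,1,0],[0,0,1,0],[0,0,1,0],[0,0,1,0],[0,0,0.7,0],[0,0,0.4,0],[0,0,0,0]]]' && python3 -m handwheel '[[[0,0,0,0],[0,0,0,0],[0,0,0,0],[0,0,0,0],[0,0,0,0]]]' 0 40; python3 - <<'E'
from h import *
s=sense();print(s['tcp_pos'],s['force'],s['ft_torque'])
th=.13
import math
prev=None
for a in np.linspace(.13,1.42,25):
    p=np.array([math.cos(.13)-math.cos(a),-(math.sin(a)-math.sin(.13))])*.2/.025
    if prev is not None: print(round(a,2),(p-prev).round(2))
    prev=p
E
```

```text
t: 6.52
tcp_pos: [0.4368, 0.2309, 0.11]
tool_rot: [0.783, 0.622, -0.001, -0.0]
force: [0.2, 0.6, 0.6]
finger_gap: 0.467
gripper_force: 0.0
t: 7.15
tcp_pos: [0.4373, 0.2314, 0.1104]
tool_rot: [0.783, 0.622, 0.0, 0.0]
force: [-0.6, -0.4, -0.1]
finger_gap: 0.0
gripper_force: 0.0
[0.43726846 0.23140684 0.11039152] [-0.55369892 -0.4167812  -0.05290042] [-0.04156067 -0.0255725  -0.0114502 ]
0.18 [ 0.07 -0.42]
0.24 [ 0.09 -0.42]
0.29 [ 0.11 -0.42]
0.34 [ 0.13 -0.41]
0.4 [ 0.16 -0.4 ]
0.45 [ 0.18 -0.39]
0.51 [ 0.2  -0.38]
0.56 [ 0.22 -0.37]
0.61 [ 0.24 -0.36]
0.67 [ 0.26 -0.34]
0.72 [ 0.28 -0.33]
0.78 [ 0.29 -0.32]
0.83 [ 0.31 -0.3 ]
0.88 [ 0.32 -0.28]
0.94 [ 0.34 -0.26]
0.99 [ 0.35 -0.25]
1.04 [ 0.37 -0.23]
1.1 [ 0.38 -0.21]
1.15 [ 0.39 -0.19]
1.2 [ 0.4  -0.16]
1.26 [ 0.41 -0.14]
1.31 [ 0.41 -0.12]
1.37 [ 0.42 -0.1 ]
1.42 [ 0.42 -0.08]
```

The fingers closed on nothing. I'll look.

```bash
python3 - <<'E'
from h import *
p,d=grab('wrist','w2'); q,_=grab('scene','s2')
cv2.imwrite('pics/v2.png',np.hstack([cv2.resize(p[60:330,100:400],(400,360)),cv2.resize(q[110:290,200:400],(400,360))])[:,:,::-1])
E
```

```text
(no output)
```

View pics/v2.png

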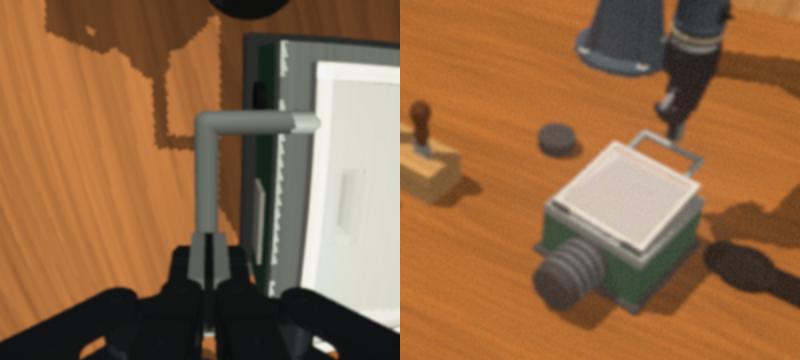

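```bash
python3 - <<'E'
from h import *
D=np.load('s2.npz'); W=cloud(D['d'],'scene'); np.save('sceneW.npy',W)
x,y,z=W[...,0],W[...,1],W[...,2]
a=np.radians(-13);u=W[...,0]*np.cos(a)+W[...,1]*np.sin(a);v=-W[...,0]*np.sin(a)+W[...,1]*np.cos(a)
for v0 in range(265,400,10):
    m=(abs(v*1000-v0)<5)&(u>.355)&(u<.40)&(z>.07)&(z<.2)
    if m.sum(): print(v0,m.sum(),(u[m].mean()*1000).round(1),z[m].mean().round(3),z[m].max().round(3))
m=(u>.43)&(u<.56)&(v>.26)&(v<.39)&(z>.09)&(z<.16)
c=np.linalg.lstsq(np.c_[x[m],y[m],np.ones(m.sum())],z[m],rcond=None)[0];print(c,np.arctan(np.hypot(*c[:2])))
E
```

```text
275 20 385.8 0.134 0.137
285 11 377.6 0.133 0.137
295 10 375.0 0.134 0.138
305 9 375.0 0.134 0.137
315 20 379.2 0.15 0.193
325 36 381.2 0.157 0.196
335 74 377.4 0.17 0.2
345 11 374.7 0.134 0.138
355 11 374.4 0.135 0.139
365 12 375.8 0.135 0.138
375 25 385.1 0.134 0.138
385 2 386.6 0.132 0.135
[-0.13392865  0.03162008  0.18567474] 0.1367518387216422
```

```bash
python3 - <<'E'
from h import *
D=np.load('w2.npz');d=D['d'];c=camera_params('wrist');K=c['mtx'];H=c['hand_eye']
v,u=np.mgrid[:384,:512]; a=(u-K[0,2])/K[0,0];b=-(v-K[1,2])/K[1,1];th=np.hypot(a,b)+1e-9
P=np.stack([np.sin(th)*a/th,np.sin(th)*b/th,-np.cos(th)],-1)/np.cos(th)[...,None]*d[...,None]
T=(P@H[:3,:3].T+H[:3,3])*1000
for vv in range(180,300,6):
  print(vv,[tuple(T[vv,uu].round(0).astype(int)) for uu in (246,255,262)])
W=np.load('sceneW.npy'); x,y,z=W[...,0],W[...,1],W[...,2]
m=(np.hypot(x-.437,y-.231)<.03)&(z>.09)
for zz in np.arange(.1,.2,.01):
  k=m&(abs(z-zz)<.005); print(zz.round(3),k.sum(), W[k].mean(0).round(3) if k.sum() else '')
E
```

```text
180 [(np.int64(35), np.int64(-7), np.int64(-24)), (np.int64(36), np.int64(-2), np.int64(-27)), (np.int64(35), np.int64(2), np.int64(-25))]
186 [(np.int64(32), np.int64(-7), np.int64(-24)), (np.int64(33), np.int64(-2), np.int64(-27)), (np.int64(32), np.int64(2), np.int64(-25))]
192 [(np.int64(29), np.int64(-7), np.int64(-25)), (np.int64(30), np.int64(-2), np.int64(-28)), (np.int64(29), np.int64(2), np.int64(-25))]
198 [(np.int64(25), np.int64(-7), np.int64(-23)), (np.int64(26), np.int64(-2), np.int64(-27)), (np.int64(25), np.int64(2), np.int64(-24))]
204 [(np.int64(21), np.int64(-7), np.int64(-23)), (np.int64(23), np.int64(-2), np.int64(-27)), (np.int64(22), np.int64(2), np.int64(-25))]
210 [(np.int64(18), np.int64(-7), np.int64(-24)), (np.int64(19), np.int64(-2), np.int64(-27)), (np.int64(19), np.int64(2), np.int64(-26))]
216 [(np.int64(14), np.int64(-7), np.int64(-22)), (np.int64(16), np.int64(-2), np.int64(-28)), (np.int64(15), np.int64(2), np.int64(-25))]
222 [(np.int64(-45), np.int64(-12), np.int64(110)), (np.int64(76), np.int64(-1), np.int64(-179)), (np.int64(11), np.int64(2), n
[... 1196 characters left out ...]
t64(-2), np.int64(-73)), (np.int64(13), np.int64(1), np.int64(-82))]
282 [(np.int64(12), np.int64(-5), np.int64(-85)), (np.int64(4), np.int64(-2), np.int64(-74)), (np.int64(11), np.int64(1), np.int64(-84))]
288 [(np.int64(12), np.int64(-5), np.int64(-89)), (np.int64(1), np.int64(-2), np.int64(-74)), (np.int64(7), np.int64(1), np.int64(-82))]
294 [(np.int64(12), np.int64(-5), np.int64(-93)), (np.int64(-2), np.int64(-2), np.int64(-74)), (np.int64(5), np.int64(1), np.int64(-84))]
0.1 0 
0.11 0 
0.12 0 
0.13 30 [0.439 0.231 0.132]
0.14 35 [0.438 0.234 0.137]
0.15 10 [0.444 0.236 0.151]
0.16 24 [0.446 0.234 0.16 ]
0.17 22 [0.446 0.236 0.17 ]
0.18 13 [0.446 0.234 0.179]
0.19 19 [0.442 0.241 0.192]
```

```bash
python3 - <<'E'
from h import *
W=np.load('sceneW.npy');P=np.load('s2.npz')['p']
x,y,z=W[...,0],W[...,1],W[...,2]
m=(np.hypot(x-.437,y-.231)<.05)&(z>.12)&(z<.24)
vv,uu=np.where(m)
print(uu.min(),uu.max(),vv.min(),vv.max())
for r in range(vv.min(),vv.max()+1,2):
    k=np.where(m[r])[0]; 
    if len(k): print(r,[(int(c),*(W[r,c]*1000).round().astype(int).tolist(),int(P[r,c].mean())) for c in k[::max(1,len(k)//5)]])
c=camera_params('scene');E=c['extrinsics'];K=c['mtx']
for pt in((.4373,.2314,.1104),(.4373,.2314,.131),(.4373,.2314,.156)):
    q=E[:3,:3].T@(np.array(pt)-E[:3,3]); print(pt,K[0,0]*q[0]/-q[2]+K[0,2],K[1,1]*q[1]/q[2]+K[1,2])
p=np.load('s2.npz')['p'][140:200,300:370]; cv2.imwrite('pics/v3.png',cv2.resize(p,(700,600),interpolation=cv2.INTER_NEAREST)[:,:,::-1])
E
```

```text
319 353 151 194
151 [(353, 392, 253, 231, 50)]
153 [(352, 396, 252, 226, 53)]
155 [(351, 402, 252, 222, 45), (352, 399, 254, 221, 75)]
157 [(348, 434, 250, 234, 39), (349, 428, 252, 231, 37), (350, 405, 251, 217, 51), (351, 401, 253, 215, 75)]
159 [(342, 454, 239, 235, 44), (343, 458, 242, 239, 39), (345, 457, 247, 240, 32), (346, 432, 246, 224, 35), (347, 437, 249, 229, 36), (348, 433, 251, 227, 40), (349, 425, 253, 223, 54), (350, 405, 252, 210, 70)]
161 [(336, 476, 227, 237, 54), (338, 468, 231, 234, 39), (340, 463, 236, 233, 42), (342, 455, 240, 229, 41), (344, 455, 246, 231, 43), (346, 434, 247, 219, 42), (348, 427, 252, 216, 57)]
163 [(335, 480, 227, 233, 63), (337, 451, 226, 215, 57), (339, 457, 233, 221, 40), (341, 454, 238, 221, 40), (343, 460, 245, 227, 33), (345, 445, 248, 218, 36), (347, 419, 249, 203, 51)]
165 [(337, 483, 234, 231, 55), (339, 456, 234, 213, 38), (341, 456, 240, 215, 41), (343, 455, 245, 217, 40), (345, 430, 246, 201, 58), (347, 414, 249, 192, 83)]
167 [(329, 478, 212, 212, 60), (336, 486, 233, 226, 44), (338, 475, 236, 219, 37), (340, 454, 238, 207, 41),
[... 1891 characters left out ...]
258, 132, 108), (344, 446, 261, 134, 105), (345, 448, 264, 137, 107), (346, 445, 267, 136, 108), (347, 445, 270, 138, 107), (348, 443, 272, 137, 109)]
189 [(323, 480, 207, 129, 212), (324, 478, 210, 128, 196), (325, 478, 213, 129, 177), (345, 450, 266, 131, 102), (346, 449, 269, 132, 103), (347, 450, 272, 134, 102), (348, 453, 275, 137, 102), (349, 450, 278, 137, 100)]
191 [(326, 484, 218, 128, 211), (327, 482, 221, 128, 210), (328, 483, 224, 130, 196), (329, 480, 226, 129, 173)]
193 [(332, 486, 237, 130, 195)]
(0.4373, 0.2314, 0.1104) 334.1970403215398 188.34303504243945
(0.4373, 0.2314, 0.131) 335.31701159030547 183.21794611558025
(0.4373, 0.2314, 0.156) 336.7116228066648 176.8360801681491
```

View pics/v3.png

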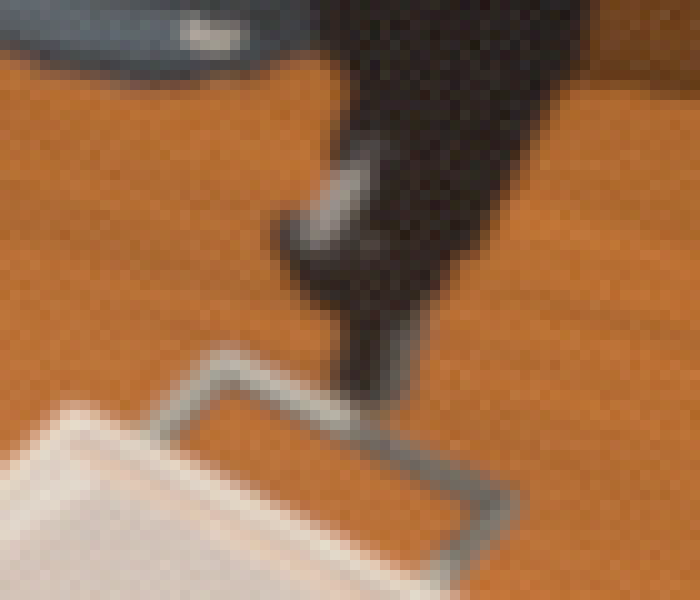

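The wrist view shows the bar passing beneath the closed tips. The scene crop shows the same, with tips ending at about (380,400), just above the bar. Depth puts the real fingertips about 44 mm above the reported TCP, so I'll correct for that: open, go 42 mm lower and pinch again.

```bash
python3 -m handwheel '[[[0,0,0,0],[0,0,0,0],[0,0,0,0],[0,0,0,0]]]' 45 40 && python3 -m handwheel '[[[0,0,0.5,0],[0,0,0.5,0],[0,0,0.4,0],[0,0,0.3,0],[0,0,0,0]]]' && python3 -m handwheel '[[[0,0,0,0],[0,0,0,0],[0,0,0,0],[0,0,0,0],[0,0,0,0],[0,0,0,0]]]' 0 40; python3 - <<'E'
from h import *
s=sense();print(s['tcp_pos'],s['force'])
E
```

```text
t: 7.75
tcp_pos: [0.4372, 0.2314, 0.1103]
tool_rot: [0.783, 0.622, -0.0, -0.0]
force: [0.1, -0.8, 0.9]
finger_gap: 0.528
gripper_force: 0.0
t: 8.38
tcp_pos: [0.4367, 0.2312, 0.067]
tool_rot: [0.783, 0.622, -0.001, -0.0]
force: [-0.4, 0.4, 0.1]
finger_gap: 0.526
gripper_force: 0.0
t: 9.12
tcp_pos: [0.4363, 0.2316, 0.0679]
tool_rot: [0.783, 0.622, -0.0, -0.001]
force: [-4.0, 3.7, 1.9]
finger_gap: 0.102
gripper_force: 39.0
[0.43629395 0.23163222 0.06787113] [-4.03781587  3.6707807   1.87023137]
```

The bar is held (gap about 9 mm, 39 N). Now the arc.

```bash
python3 -m handwheel '[[[0,0.07,-0.42,0],[0,0.09,-0.42,0],[0,0.11,-0.42,0],[0,0.13,-0.41,0],[0,0.16,-0.4,0],[0,0.18,-0.39,0],[0,0.2,-0.38,0],[0,0.22,-0.37,0],[0,0.24,-0.36,0],[0,0.26,-0.34,0],[0,0.28,-0.33,0],[0,0.29,-0.32,0]]]' && python3 -m handwheel '[[[0,0.31,-0.3,0],[0,0.32,-0.28,0],[0,0.34,-0.26,0],[0,0.35,-0.25,0],[0,0.37,-0.23,0],[0,0.38,-0.21,0],[0,0.39,-0.19,0],[0,0.4,-0.16,0],[0,0.41,-0.14,0],[0,0.41,-0.12,0],[0,0.42,-0.1,0],[0,0.3,-0.05,0],[0,0,0,0],[0,0,0,0]]]' ; python3 - <<'E'
from h import *
s=sense();print(s['tcp_pos'],s['force'])
p0=np.array([.4367,.2312,.0675]);d=s['tcp_pos']-p0
a=np.radians(-13);du=d[0]*np.cos(a)+d[1]*np.sin(a); print('lid angle est',np.arctan2(.2*np.sin(.134)+d[2],.2*np.cos(.134)-du),np.hypot(.2*np.sin(.134)+d[2],.2*np.cos(.134)-du))
E
```

```text
t: 10.62
tcp_pos: [0.4877, 0.2198, 0.1815]
tool_rot: [0.783, 0.622, -0.003, -0.003]
force: [-8.5, 6.5, 3.9]
finger_gap: 0.103
gripper_force: 39.0
t: 12.38
tcp_pos: [0.6, 0.1941, 0.2404]
tool_rot: [0.783, 0.622, 0.002, 0.001]
force: [-1.6, 2.4, 4.9]
finger_gap: 0.101
gripper_force: 41.2
[0.60000162 0.19413023 0.24040142] [-1.6357892   2.38372494  4.89041848]
lid angle est 1.4179462502499254 0.2019760980097011
```

```bash
python3 -m handwheel '[[[0,0,0,0],[0,0,0,0],[0,0,0,0],[0,0,-0.4,0],[0,0,-0.8,0],[0,0,-1,0],[0,0,-1,0],[0,-0.5,-0.6,0],[0,-1,0,0],[0,-1,0,0],[0,-1,0,0],[-0.6,-1,0,0],[-1,-1,0,0],[-1,-1,0,0],[-1,0,0,0],[0,0,0,0],[0,0,0,0]]]' 40 40; python3 - <<'E'
from h import *
s=sense();np.savez('pose3.npz',p=s['tcp_pos'],q=s['tool_rot']);print(s['tcp_pos'],s['tool_rot'])
w,_=grab('wrist','w3'); t,_=grab('top','t3');
cv2.imwrite('pics/v4.png',np.hstack([cv2.resize(w[40:320,150:450],(450,420),interpolation=cv2.INTER_CUBIC),cv2.resize(t[140:250,130:220],(344,420),interpolation=cv2.INTER_CUBIC)])[:,:,::-1])
for n in('top','scene'):
    if n=='scene': grab('scene','s3')
    W=cloud(np.load(n[0]+'3.npz')['d'],n); x,y,z=W[...,0],W[...,1],W[...,2]; a=np.radians(-13)
    u=x*np.cos(a)+y*np.sin(a);v=-x*np.sin(a)+y*np.cos(a)
    m=(v>.27)&(v<.38)&(u>.5)&(u<.64)&(z>.13)&(z<.26)
    q=np.c_[u[m],z[m]]
    if len(q)>20:
        c=q.mean(0);d=np.linalg.svd(q-c)[2][0]; print(n,len(q),c,'lid',np.arctan2(abs(d[1]),-d[0]*np.sign(d[1])))
E
```

```text
t: 14.5
tcp_pos: [0.42, 0.1434, 0.3343]
tool_rot: [0.783, 0.622, 0.0, -0.0]
force: [0.7, -0.1, -0.5]
finger_gap: 0.469
gripper_force: 0.0
[0.42003561 0.14340528 0.33426006] [ 7.83016379e-01  6.22000969e-01  3.69042848e-04 -8.83554680e-05]
scene 1533 [0.55877263 0.19819574] lid 1.421246644406967
```

View pics/v4.png

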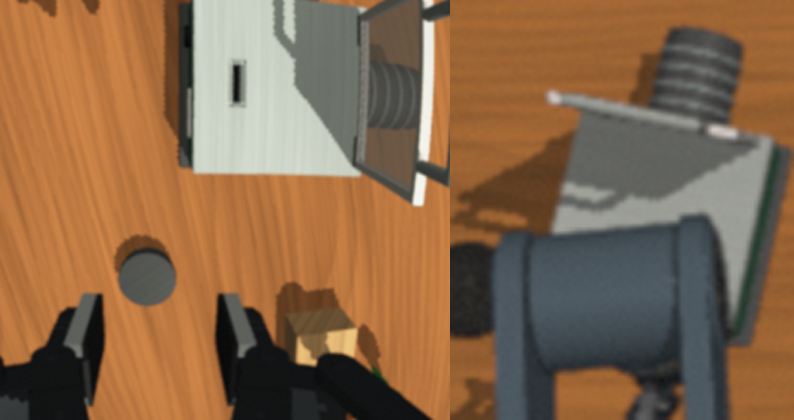

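The lid stands at about 81°. The slot shows in the wrist picture at about (309,95). I'll locate it exactly.

```bash
cat >> h.py <<'E'
from scipy.spatial.transform import Rotation as Ro
def wray(uv,pos,rot,z):
    c=camera_params('wrist');K=c['mtx'];H=c['hand_eye']; uv=np.atleast_2d(np.asarray(uv,float))
    n=np.stack([(uv[:,0]-K[0,2])/K[0,0],(uv[:,1]-K[1,2])/K[1,1]],-1)
    th=np.linalg.norm(n,axis=1,keepdims=True)
    d=np.c_[np.sin(th)*n[:,:1]/th,-np.sin(th)*n[:,1:]/th,-np.cos(th)]
    R=Ro.from_quat(rot).as_matrix()
    d=d@H[:3,:3].T@R.T; o=R@H[:3,3]+pos
    return o+d*((z-o[2])/d[:,2:])
E
cat > slot.py <<'E'
import sys; from h import *
tag,x0,y0,x1,y1=sys.argv[1],*map(int,sys.argv[2:6])
P=np.load(tag+'.npz')['p'];g=cv2.cvtColor(P,cv2.COLOR_RGB2GRAY)
f=np.load('pose'+tag[1:]+'.npz');pos,rot=f['p'],f['q']
r=g[y0:y1,x0:x1]; 
for thr in(60,140):
    k,L,st,ce=cv2.connectedComponentsWithStats((r<thr).astype(np.uint8))
    for i in range(1,k):
        if st[i,4]<15: continue
        v,u=np.where(L==i); w=wray(np.c_[u+x0,v+y0],pos,rot,.1)
        R=cv2.minAreaRect((w[:,:2]*1000).astype(np.float32)); print(thr,st[i],w.mean(0).round(4),np.round(R[0],1),np.round(R[1],1),round(R[2],1))
# plate edge yaw
E
python3 - <<'E'
from h import *
P=np.load('w3.npz');f=np.load('pose3.npz');g=cv2.cvtColor(P['p'],cv2.COLOR_RGB2GRAY)
print(g[80:112:3,296:322:2])
# bottom (machine -y) edge and front edge of plate
c=[(u,np.argmin(np.diff(g[135:175,u].astype(int)))+135.5) for u in range(290,380,10)]
w=wray(c,f['p'],f['q'],.1); q=np.polyfit(w[:,0],w[:,1],1); print('side edge yaw',np.degrees(np.arctan(q[0])),w[[0,-1]])
c=[(np.argmax(np.diff(g[v,262:300].astype(int)))+262.5,v) for v in range(60,145,10)]
w=wray(c,f['p'],f['q'],.1); q=np.polyfit(w[:,1],w[:,0],1); print('front edge',c,-np.degrees(np.arctan(q[0])),w[[0,-1]])
E
python3 slot.py w3 295 75 325 115
```

```text
[[204 203 208 200 183 164 170 175 167 186 208 208 210]
 [205 204 210 192 165  90  87 125 151 185 207 209 210]
 [204 205 210 189 155  33  27  96 140 186 207 209 210]
 [205 204 210 192 151  39  26  95 139 185 208 209 211]
 [205 204 211 193 143  40  25  93 139 184 208 209 210]
 [207 204 208 189 140  38  29  97 138 184 208 209 211]
 [207 205 210 189 140  37  28  99 138 188 209 209 211]
 [208 205 211 185 140  30  29 101 138 188 208 210 212]
 [208 206 212 186 144  30  32 104 139 193 209 210 212]
 [208 207 212 192 157  65  64 117 149 192 208 211 212]
 [208 207 211 189 153 158 161 158 159 190 210 211 213]]
side edge yaw -12.705000332093542 [[0.46655184 0.13688742 0.1       ]
 [0.58430153 0.11065202 0.1       ]]
front edge [(np.float64(278.5), 60), (np.float64(278.5), 70), (np.float64(278.5), 80), (np.float64(278.5), 90), (np.float64(278.5), 100), (np.float64(278.5), 110), (np.float64(278.5), 120), (np.float64(278.5), 130), (np.float64(278.5), 140)] -12.690278592636679 [[0.47993536 0.27148289 0.1       ]
 [0.45528786 0.16202568 0.1       ]]
60 [11  9  4 24 81] [0.5082 0.2162 0.1   ] [508.2 214.8] [32.4  4.2] 77.6
140 [  9   7   9  28 206] [0.5093 0.2147 0.1   ] [509.  214.6] [38.  11.3] 77.8
```

```bash
python3 -m handwheel '[[[-1,0,0,-0.84],[-1,0,0,0],[-1,0.5,0,0],[-1,0.7,0,0],[-1,0.7,0,0],[-1,0.7,0,0],[-1,0.7,0,0],[-1,0.7,0,0],[-1,0.7,0,0],[-1,0.7,0,0],[-1,0.7,0.4,0],[-1,0.7,0.8,0],[-1,0.7,1,0],[-0.7,0,1,0],[0,0,0.6,0],[0,0,0,0],[0,0,0,0]]]' 50 40; python3 go.py .5594 -.2236 .2;  python3 - <<'E'
from h import *
s=sense();np.savez('pose4.npz',p=s['tcp_pos'],q=s['tool_rot'])
w,d=grab('wrist','w4')
hsv=cv2.cvtColor(w,cv2.COLOR_RGB2HSV)
c=camera_params('wrist');K=c['mtx'];H=c['hand_eye'];R=Ro.from_quat(s['tool_rot']).as_matrix()
v,u=np.mgrid[:384,:512]; a=(u-K[0,2])/K[0,0];b=-(v-K[1,2])/K[1,1];th=np.hypot(a,b)+1e-9
P=np.stack([np.sin(th)*a/th,np.sin(th)*b/th,-np.cos(th)],-1)/np.cos(th)[...,None]*d[...,None]
W=(P@H[:3,:3].T+H[:3,3])@R.T+s['tcp_pos']; z=W[...,2]
for lo,hi in((.148,.17),(.055,.065)):
    k,L,st,_=cv2.connectedComponentsWithStats(((z>lo)&(z<hi)&(v<300)).astype(np.uint8))
    for i in range(1,k):
        if st[i,4]<60: continue
        q=W[L==i]; r=cv2.minAreaRect((q[:,:2]*1000).astype(np.float32)); print(st[i],np.round(q.mean(0),4),np.round(r[0],1),np.round(r[1],1),round(r[2],1))
cv2.imwrite('pics/v5.png',w[:,:,::-1])
E
```

```text
t: 16.77
tcp_pos: [0.5564, -0.2213, 0.2401]
tool_rot: [0.755, 0.656, 0.0, 0.001]
force: [0.0, -0.2, -0.7]
finger_gap: 0.585
gripper_force: 0.0
yaw of tool y -7.96 t 16.775 F [ 0.  -0.2 -0.7] pos [ 0.5564 -0.2213  0.2401]
shift units [-0.07  0.13  1.6 ]
[ 241   79   38   37 1092] [ 0.5696 -0.1404  0.1593] [ 569.8 -140. ] [32.5 32.8] 82.2
[248 170  24  36 839] [ 0.5587 -0.2215  0.1561] [ 558.4 -222.6] [33.1 21.6] 82.7
[ 225   60   68  145 7327] [ 0.5645 -0.1765  0.0607] [ 564.  -181.9] [180.1  80.8] 82.3
```

View pics/v5.png

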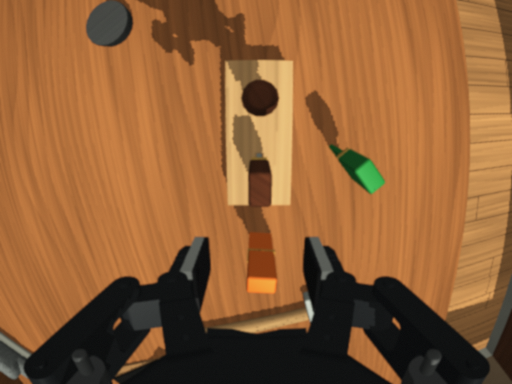

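The wrist view shows the dark flat handle at (260,185), centred between the fingers. The round tool is at (260,97), and the green and orange look-alikes are clear of the path. Descending to grasp.

```bash
python3 -m handwheel '[[[-0.04,0.1,0.8,0.04],[0,0,1,0],[0,0,1,0],[0,0,1,0],[0,0,1,0],[0,0,1,0],[0,0,0.7,0],[0,0,0.4,0],[0,0,0.1,0],[0,0,0,0]]]' && python3 -m handwheel '[[[0,0,0,0],[0,0,0,0],[0,0,0,0],[0,0,0,0],[0,0,0,0],[0,0,0,0]]]' 0 60
```

```text
t: 18.08
tcp_pos: [0.5586, -0.2236, 0.0646]
tool_rot: [0.756, 0.654, 0.0, 0.001]
force: [-0.4, -0.2, 0.3]
finger_gap: 0.584
gripper_force: 0.0
t: 18.82
tcp_pos: [0.5588, -0.2238, 0.0649]
tool_rot: [0.756, 0.654, 0.0, 0.001]
force: [0.0, 0.2, 5.3]
finger_gap: 0.254
gripper_force: 59.0
```

```bash
python3 -m handwheel '[[[0,0,-0.2,0],[0,0,-0.4,0],[0,0,-0.6,0],[0,0,-0.8,0],[0,0,-1,0],[0,0,-1,0],[0,0,-1,0],[0,0,-0.8,0],[0,0,-0.4,0],[0,0,0,0.4],[0,0,0,0.4],[0,0,0,0]]]' ; python3 go.py .5087 .2147 .22
```

```text
t: 20.32
tcp_pos: [0.5574, -0.223, 0.2188]
tool_rot: [0.783, 0.622, -0.0, -0.001]
force: [0.1, -0.1, -1.1]
finger_gap: 0.249
gripper_force: 59.1
yaw of tool y -13.04 t 20.325 F [ 0.1 -0.1 -1.1] pos [ 0.5574 -0.223   0.2188]
shift units [16.62 -5.85 -0.03]
```

```bash
python3 -m handwheel '[[[0,-0.6,-0.4,0],[0,-1,-0.4,0],[0.3,-1,0,0],[1,-1,0,0],[1,-1,0,0],[1,-0.8,0,0],[1,-0.45,0,-0.05],[1,0,0,0],[1,0,0,0],[1,0,0,0],[1,0,0,0],[1,0,0,0],[1,0,0,0],[1,0,0,0],[1,0,0,0],[1,0,0,0],[1,0,0,0],[1,0,0,0],[0.8,0,0,0],[0.5,0,0.4,0]]]' && python3 -m handwheel '[[[0,0,0.4,0],[0,0,0,0],[0,0,0,0]]]'; python3 go.py .5087 .2147 .22;  python3 - <<'E'
from h import *
s=sense();np.savez('pose5.npz',p=s['tcp_pos'],q=s['tool_rot'])
w,d=grab('wrist','w5'); t,_=grab('scene','s5')
cv2.imwrite('pics/v6.png',np.hstack([cv2.resize(w[100:300,190:330],(392,560),interpolation=cv2.INTER_CUBIC),cv2.resize(t[140:240,260:330],(392,560),interpolation=cv2.INTER_CUBIC)])[:,:,::-1])
E
```

```text
t: 22.82
tcp_pos: [0.5084, 0.2152, 0.2298]
tool_rot: [0.781, 0.624, 0.001, 0.001]
force: [-0.4, -1.3, -1.2]
finger_gap: 0.243
gripper_force: 59.2
t: 23.2
tcp_pos: [0.5077, 0.2137, 0.2188]
tool_rot: [0.782, 0.624, -0.0, -0.0]
force: [0.2, -0.2, -0.7]
finger_gap: 0.25
gripper_force: 59.2
yaw of tool y -12.81 t 23.2 F [ 0.2 -0.2 -0.7] pos [0.5077 0.2137 0.2188]
shift units [ 0.05  0.03 -0.05]
```

View pics/v6.png

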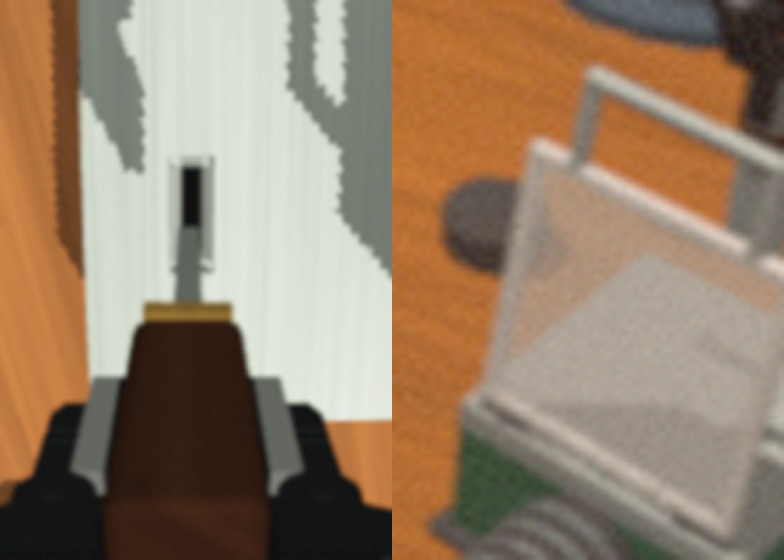

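The wrist view shows the blade hanging above the slot: mouth around crop (190,215), blade end around (190,228). I'll measure both.

```bash
python3 - <<'E'
from h import *
f=np.load('pose5.npz');pos,rot=f['p'],f['q'];R=Ro.from_quat(rot).as_matrix()
g=cv2.cvtColor(np.load('w5.npz')['p'],cv2.COLOR_RGB2GRAY)
print(g[152:216:3,246:272])
def tool(uv,z): return ((wray(uv,pos,rot,z)-pos)@R*1000).round(2)
for v in range(160,180,4):
    row=cv2.resize(g[v:v+1,240:275],None,fx=10,fy=1)[0].astype(int)
    o=np.where(row<190)[0]/10+240-.45; i=np.where(row<80)[0]/10+240-.45
    print(v,'outer',o[[0,-1]],'inner',i[[0,-1]] if len(i) else '', 'tool y outer ctr',tool([[(o[0]+o[-1])/2,v]],.1)[0],'inner at bevel bottom', tool([[(i[0]+i[-1])/2,v]],.096)[0] if len(i) else '')
E
```

```text
[[216 220 222 222 221 221 220 218 216 217 218 220 220 220 220 219 218 218
  219 222 224 225 224 222 220 221]
 [216 221 220 217 213 217 217 213 207 203 202 202 202 202 203 202 204 205
  201 197 207 220 224 222 220 222]
 [216 221 221 211 196 197 204 203 185 161 148 148 148 149 149 161 181 191
  182 166 184 214 224 222 220 222]
 [216 221 222 212 195 187 184 171 129  67  27  19  20  21  31  66 108 138
  148 159 189 217 223 222 221 222]
 [217 220 221 212 196 188 185 171 128  67  24  15  17  16  30  64 109 136
  148 161 189 217 225 222 221 222]
 [217 220 221 212 196 187 184 170 128  65  23  15  16  17  27  64 109 138
  148 159 189 216 224 222 221 222]
 [216 221 221 212 195 187 184 169 127  65  23  15  17  18  28  64 107 137
  147 160 189 217 224 222 221 222]
 [216 221 221 212 196 187 185 170 129  66  24  17  17  18  29  63 108 136
  147 159 190 218 225 222 221 223]
 [216 221 222 212 195 186 183 169 127  65  22  15  15  17  28  63 107 137
  148 161 192 218 225 223 221 222]
 [216 221 221 212 194 185 183 168 123  65  27  21  21  22  32  64 108 135
  149 165 196 219 225 223 221 223]
 [217 222 
[... 1263 characters left out ...]
   46  47  46  45  46  44  46  53]]
160 outer [239.55 266.05] inner [255.25 260.85] tool y outer ctr [ 19.22  -4.56 118.81] inner at bevel bottom [ 18.46   0.81 122.81]
164 outer [250.85 265.95] inner [254.85 261.25] tool y outer ctr [ 15.06   1.15 118.81] inner at bevel bottom [ 14.24   0.82 122.81]
168 outer [250.75 265.95] inner [254.85 261.35] tool y outer ctr [ 10.87   1.11 118.82] inner at bevel bottom [ 10.     0.88 122.82]
172 outer [250.75 265.95] inner [254.85 261.35] tool y outer ctr [  6.65   1.11 118.82] inner at bevel bottom [  5.73   0.88 122.82]
176 outer [250.65 265.85] inner [254.85 261.35] tool y outer ctr [  2.41   1.02 118.82] inner at bevel bottom [  1.43   0.89 122.82]
```

The slot centre is about +1.2 mm in tool x and +1.4 mm in tool y from the blade. I'll correct that and go down in stages.

```bash
python3 -m handwheel '[[[0.05,0.055,0.5,0],[0,0,0.8,0],[0,0,0.6,0],[0,0,0.4,0],[0,0,0.2,0],[0,0,0.1,0],[0,0,0.1,0],[0,0,0.1,0],[0,0,0.1,0],[0,0,0.1,0],[0,0,0,0]]]'; python3 - <<'E'
from h import *
s=sense();print(s['force'],s['tcp_pos'],s['ft_torque'])
E
```

```text
t: 24.68
tcp_pos: [0.5093, 0.2152, 0.1439]
tool_rot: [0.781, 0.624, -0.0, -0.0]
force: [0.1, 0.4, -1.2]
finger_gap: 0.254
gripper_force: 59.2
[ 0.09122804  0.42435249 -1.16376787] [0.50933341 0.21523909 0.14386573] [ 0.00613469 -0.01846107  0.04482381]
```

```bash
python3 -m handwheel '[[[0,0,0.15,0],[0,0,0.15,0],[0,0,0.15,0],[0,0,0.15,0],[0,0,0,0]]]' && python3 -m handwheel '[[[0,0,0.15,0],[0,0,0.15,0],[0,0,0.15,0],[0,0,0.15,0],[0,0,0.1,0],[0,0,0,0]]]'; python3 - <<'E'
from h import *
s=sense();print(s['force'],s['tcp_pos'],s['ft_torque'])
E
```

```text
t: 25.3
tcp_pos: [0.5092, 0.2152, 0.1286]
tool_rot: [0.781, 0.624, -0.0, -0.0]
force: [-0.7, 0.6, 0.1]
finger_gap: 0.248
gripper_force: 59.2
t: 26.05
tcp_pos: [0.5093, 0.2153, 0.1113]
tool_rot: [0.781, 0.624, -0.0, -0.0]
force: [-0.1, -0.7, -0.5]
finger_gap: 0.248
gripper_force: 59.2
[-0.06784808 -0.72375852 -0.5009222 ] [0.50932088 0.21526793 0.11131315] [0.03351704 0.0047095  0.06093976]
```

The blade is in cleanly. Now down to the pad in small steps, watching the force.

```bash
for i in 1; do :; done; python3 -m handwheel '[[[0,0,0.08,0],[0,0,0.08,0],[0,0,0,0],[0,0,0,0]]]' | egrep 'tcp|^force'; python3 -m handwheel '[[[0,0,0.08,0],[0,0,0,0],[0,0,0,0]]]'| egrep 'tcp|^force'; python3 -m handwheel '[[[0,0,0.08,0],[0,0,0,0],[0,0,0,0]]]'| egrep 'tcp|^force'
```

```text
tcp_pos: [0.5095, 0.2153, 0.1076]
force: [-0.7, -0.2, -0.6]
tcp_pos: [0.5095, 0.2153, 0.1055]
force: [-0.5, 0.6, -1.6]
tcp_pos: [0.5097, 0.2153, 0.1038]
force: [-0.1, 0.2, 1.7]
```

```bash
python3 -m handwheel '[[[0,0,0.1,0],[0,0,0,0],[0,0,0,0]]]' | egrep 'tcp|^force'; python3 -m handwheel '[[[0,0,0.08,0],[0,0,0,0],[0,0,0,0]]]'| egrep 'tcp|^force'; python3 -m handwheel '[[[0,0,0,0],[0,0,0,0],[0,0,0,0]]]'; python3 - <<'E'
from h import *
F=[]
for i in range(8):
    w,_=snapshot('wrist'); s=sense(); F.append(s['force'])
print(np.mean(F,0),s['tcp_pos'],s['t'])
p,d=grab('scene','s6'); grab('wrist','w6')
W=cloud(d,'scene'); x,y,z=W[...,0],W[...,1],W[...,2]; a=np.radians(-12.7)
u=x*np.cos(a)+y*np.sin(a);v=-x*np.sin(a)+y*np.cos(a)
m=(v>.27)&(v<.38)&(u>.535)&(u<.62)&(z>.13)&(z<.24); q=np.c_[u[m],z[m]];c=q.mean(0);e=np.linalg.svd(q-c)[2][0];print('lid',np.arctan2(abs(e[1]),-e[0]*np.sign(e[1])))
E
```

```text
tcp_pos: [0.5097, 0.2153, 0.1012]
force: [0.6, -0.0, 2.3]
tcp_pos: [0.5097, 0.2153, 0.0992]
force: [0.7, 0.9, 2.9]
t: 28.42
tcp_pos: [0.5097, 0.2153, 0.0992]
tool_rot: [0.781, 0.624, 0.0, 0.0]
force: [-0.8, 0.1, 3.7]
finger_gap: 0.251
gripper_force: 59.7
[0.2004268  0.40264761 3.71001105] [0.50972532 0.21530517 0.09911536] 28.825
lid 1.4196362936854205
```

```bash
python3 - <<'E'
import cv2
w=cv2.imread('pics/w6.png');t=cv2.imread('pics/s6.png')
cv2.imwrite('pics/v7.png',cv2.hconcat([cv2.resize(w[100:300,190:330],(392,560)),cv2.resize(t[100:260,240:352],(392,560))]))
E
```

```text
(no output)
```

View pics/v7.png

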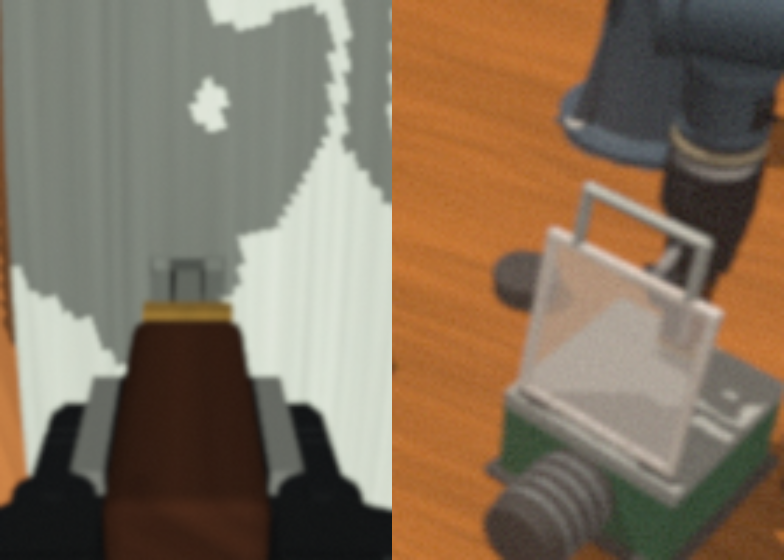

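The blade sits centred in the window at crop (188,280), the scraper is upright in the fingers and the lid is still raised. I'm handing in.

```bash
python3 -c "
from station import sign_off
print(sign_off())"
```

```text
the job is handed in; nothing more can be done
None
```

The job is handed in (no verdict came back): the lid is at about 81°, and the gripped, upright scraper is through the guard window, pressing the pad down by an estimated 6 mm, with nothing else seen to be touched.

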